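# Half-immersion check of a temperature probe in a dry block

### The arm

A 7-joint arm with a two-finger parallel gripper is mounted at the origin on the work surface. World frame = base frame: x ahead of the robot, y to its left, z up, the work surface at z = 0. Lengths are in m, angles in rad, forces in N, time in s.
With the tool pointing down it reaches from about 0.4 to 0.9 m from the base axis. Payload 5.5 kg.
Tool frame: the origin (TCP) lies at the very end of the fingers, on their centre line; the grasp point (between the pads) lies robot.grip_depth behind it (robot.grip_depth is the distance from the TCP to the grasp point, in m); z points along the fingers, y is the line along which they close (so a half turn about z gives the same grasp; the last joint's range is limited). The gripper opens to 92 mm and grips with 3 to 60 N. Pads are 19 mm wide; open, the fingers measure 130 mm over their backs; the gripper's body (75 mm by 190 mm) begins 47 mm behind the grasp point.
Start: joints at [1.451, 0.501, -0.427, 1.55, 0.221, 1.138, -0.21], TCP at [0.243, -0.603, 0.227] pointing down, gripper open.
Joint ranges: [-2.88, 2.88], [-0.31, 2.03], [-1.54, 1.56], [0.2, 2.42], [-1.41, 4.55], [0.19, 2.02], [-2.57, 2.57]. Speed limits (rad/s): [2.57, 2.57, 3.14, 3.14, 3.14, 3.14, 3.14].

### API

Orientations are given as a unit quaternion [w, x, y, z].
In Python, from bench import sensors, cams, workorder, robot gives the robot as it stands.
- The arm moves only by the tool arm_command, never from a script. Its argument "moves" is one flat list of numbers, 7 for each row, row after row: the turn, a rotation vector about the tool's x, y, z each as a share of 6 degrees, from -1 to 1, then the shift along the tool's x, y, z each as a share of 0.06 m, from -1 to 1, then the opening, from -1 (shut) to 1 (fully open). In form: [wx, wy, wz, x, y, z, gripper, wx, wy, wz, x, y, z, gripper, ...]. A call has 1 to 5 rows; each row shifts and turns the commanded pose from where the row before left it, along the tool's axes as they then stand; what a row does not reach is not made up. A row lasts 1/8 s, in which the tool goes at most 62.5 mm and 10.7 degrees, less where a joint would pass 70% of its speed; a pose out of reach is approached as far as the arm can. A call with a number of a shift or a turn outside -1 to 1 is refused whole. A call with a gripper value outside its range is refused whole. The fingers move at their own pace and stop on an object; "grip_force" is the grip in N (left out, the last holds). Time passes only in rows, so rows that do not move let the fingers close. It gives the time, the measured TCP pose, the force, the opening and the grip force at its end, in the units of the state.
- sensors.sense(): the state, without advancing time (a new reading comes with each control period).
- cams.read_camera(name): name is "side" or "top" or "wrist"; returns a dict with "img" (400x640x3 uint8, red, green, blue), "z_map" (400x640 float32, m along the optical axis (not along the pixel's ray), 0 where there is no reading), "camera_matrix" (3x3 intrinsics, pixels), "pose" (4x4, takes a point from camera to world coordinates). Camera axes: x right, y up, looking along -z (the intrinsics and any distortion apply to the point x, -y, -z); pixel columns grow to the right and rows downward; lengths in m; the calibration is good to about 2 mm. A picture is of the moment at which its call begins.
- workorder.sign_off(): hands the job in; it is judged then, once.
The state is a dict: "t": time; "joint_pos": joint angles; "joint_velocities": joint speeds; "joint_efforts": joint torques, N m; "position": TCP position; "ee_rot": TCP orientation; "wrist_force": force on the tool from outside, world axes, zero at the start; "moment": the same for the moment, N m; "opening": finger opening in m; "grasp_force": force on a finger pad.
Only numpy, scipy, OpenCV 4.12 (cv2) and the standard library are available. Lean on these libraries where they do the work, as an engineer would, in place of code of your own. Each camera call takes 0.05 s, during which the arm holds its last target. There are 200 camera calls.

### The job

On the blue hotplate, push the aluminium well block snugly into the corner formed by the two dark stop bars, so that both its edges lie flush against them, with both probes still fully down in their bores. Then take the orange-handled probe by its handle and draw it straight up halfway out of its bore (30 mm: the lower edge of its black ring mark comes level with the top of the block), without lifting the block out of its corner, and finish holding the probe still there: do not let go. At no time pull the orange probe completely out or draw the blue one up, and leave the rest of the bench undisturbed.

Things in the scene. Friction and masses are not known exactly. Their poses are not given: they have to be found in the camera images.
- hotplate: fixed blue hotplate; flat white top 60 mm above the bench, 230 mm (x) by 250 mm (y). Origin on the bench under the middle of the top; z up. Two dark stop bars, 10 mm wide, standing 10 mm above the top, form a corner on its +x, +y side. Control knobs on a lower ledge on the -x side
- far_stop (a point): middle of the inner face of the far stop bar, at the level of the hotplate's top; axes as the hotplate's. The bar runs 130 mm along y; the face looks to -x. In the hotplate's frame: x +85, y +20 mm
- side_stop (a point): middle of the inner face of the side stop bar, at the level of the hotplate's top; axes as the hotplate's. The bar runs 70 mm along x; the face looks to -y. In the hotplate's frame: x +30, y +95 mm
- corner_home (a point): point on the hotplate's top, axes as the hotplate's, where the well block's origin comes when the block is flush against both stop bars: x +30, y +20, z +60 mm in the hotplate's frame
- well_block: loose aluminium block, about 0.95 kg (slides easily on the top, under about 4 N): base plate 110 mm (x) by 150 mm (y), 12 mm thick, with an upright block 36 by 70 mm in its middle, top 74 mm above the underside. Origin: centre of the underside; z up. It starts 20 to 50 mm short of each bar and up to 9 degrees askew; its +x edge goes to the far bar, its +y edge to the side bar
- bore_a (a point): centre of the mouth of one bore in the well block's top, at y +22 mm, 74 mm above the underside; bores are vertical, blind, 11 mm across, 60 mm deep
- bore_b (a point): the same for the other bore, at y -22 mm
- orange_probe_grip (a point): centre of the probe's upright round orange handle, 16 mm across, 32 mm long (a 3 mm black cap on top), on a steel stem 10 mm across and 64 mm long standing in either bore. Fully down, this point is 20 mm above the block's top. Loose, about 60 g. The stem's black ring mark lies 30 to 36 mm above the tip
- orange_probe_tip (a point): centre of the foot of the orange probe's stem, 80 mm below the handle's centre; z runs up the stem. Fully down it is 14 mm above the block's underside (on the bore's floor)
- blue_probe_grip (a point): centre of the blue handle of a second probe of the same shape and size, in the other bore, 44 mm from the orange one; it stays down
- blue_probe_tip (a point): centre of the foot of the blue probe's stem, 80 mm below its handle's centre
- orange_probe: the orange probe; origin and axes as its tip point
- beaker_mid (a point): large empty glass beaker, 84 mm across, 115 mm tall; point at its centre, half-way up; a bystander, leave alone
- small_beaker_mid (a point): small empty glass beaker, 60 mm across, 70 mm tall; point at its centre, half-way up; a bystander, leave alone
- wash_bottle_mid (a point): white plastic bottle, 72 mm across, 180 mm tall; point at its centre, half-way up; a bystander, leave alone
- amber_jar_mid (a point): amber glass jar with black lid, 64 mm across, 90 mm tall; point at its centre, half-way up; a bystander, leave alone
- dish_mid (a point): flat glass dish, 90 mm across, 15 mm tall; point at its centre, half-way up; a bystander, leave alone
- spatula_grip (a point): steel spatula with black handle lying flat, 180 mm long; point on its handle; a bystander, leave alone
Things that resemble listed ones, but are neither listed nor needed, are in the scene too. What is shaped like the well_block but green is not meant.

How it is judged:
On the way:
1. the well block lies flush against both stop bars, both probes still fully down (x of well_block in the frame of corner_home between -0.003 and 0.003 m and y of well_block in the frame of corner_home between -0.003 and 0.003 m and angle between the x axis of well_block and the x axis of corner_home, either way round below 0.03 rad and angle between well_block's own z axis and vertical below 0.03 rad and z of each of orange_probe_tip, blue_probe_tip in the frame of well_block below 0.02 m), for 0.2 s.
At the end, for the whole second after the job is handed in: Well block flush in the corner (3 mm each way, 0.03 rad); the fingers hold the orange probe still, drawn 30 mm (25 to 35) up its bore, in line with it (0.05 rad), pressing the bore under 8 N; blue probe fully down (within 6 mm) (x of well_block in the frame of corner_home between -0.003 and 0.003 m and y of well_block in the frame of corner_home between -0.003 and 0.003 m and angle between the x axis of well_block and the x axis of corner_home, either way round below 0.03 rad and angle between well_block's own z axis and vertical below 0.03 rad and z of orange_probe_tip in the frame of well_block between 0.039 and 0.049 m and angle between the z axis of orange_probe_tip and the z axis of well_block, either way round below 0.05 rad and contact force between the fingers and orange_probe above 1 N and contact force between orange_probe and well_block below 8 N and linear speed of orange_probe below 0.02 m/s and z of blue_probe_tip in the frame of well_block below 0.02 m); the arm keeps its last pose, push and grip.
It fails at once if the well block is lifted or tipped (z of well_block in the frame of corner_home above 0.006 m or angle between well_block's own z axis and vertical above 0.08 rad).
It fails at once if the orange probe is pulled completely out of its bore (z of orange_probe_tip in the frame of well_block above 0.074 m).
It fails at once if the blue probe is drawn up (z of blue_probe_tip in the frame of well_block above 0.024 m).
It fails at once if a bystander on the bench is disturbed (moved more than 20 mm) (distance of any of beaker_mid, small_beaker_mid, wash_bottle_mid, amber_jar_mid, dish_mid, spatula_grip from where it was at the start of the episode above 0.02 m).
It also fails if it takes over 67 s, if anything falls off the work surface, if the arm or the gripper's body presses on something with over 40 N, if the wrist force passes 120 N, or if a joint passes its speed limit or range.

## Working session

There is one attempt and no reset: what is moved stays moved. The work goes in short steps, Python scripts to look and compute and a tool call to move; the robot and the scene stay as the last step left them, time stands still between calls to the robot, and variables do not carry over. Pictures are saved under pics/ and viewed, at most 10 in all, crops included, and the job is handed in when it is done.

Besides the shell and the picture viewer there is one more tool, called after "Call:" as a command line: name --argument value ..., lists and objects as JSON in quotes. arm_command: Moves the arm, as the interface text tells. Shift numbers are shares of 0.06 m and turn numbers shares of 6 degrees, none past 1 either way. Its arguments: {"type":"object","properties":{"moves":{"type":"array"},"grip_force":{"type":"number"}},"required":["moves"]}

```bash
mkdir -p pics; cat > h.py <<'E'
import numpy as np, cv2
from bench import sensors, cams, workorder, robot
def grab(n):
    c=cams.read_camera(n); c['K']=np.array(c['camera_matrix']); c['pose']=np.array(c['pose']); return c
def save(c,f,crop=None,scale=1):
    im=c['img'][:,:,::-1]
    if crop: x0,y0,x1,y1=crop; im=im[y0:y1,x0:x1]
    cv2.imwrite('pics/'+f,cv2.resize(im,None,fx=scale,fy=scale,interpolation=cv2.INTER_CUBIC))
def rays(c,uv):
    uv=np.atleast_2d(uv).astype(float);K=c['K']
    d=np.c_[(uv[:,0]-K[0,2])/K[0,0],-(uv[:,1]-K[1,2])/K[1,1],-np.ones(len(uv))]
    return c['pose'][:3,3],d@c['pose'][:3,:3].T
def onplane(c,uv,z):
    o,d=rays(c,uv); return o+d*((z-o[2])/d[:,2])[:,None]
def depthpts(c):
    v,u=np.mgrid[0:400,0:640]; o,d=rays(c,np.c_[u.ravel(),v.ravel()])
    return (o+d*c['z_map'].reshape(-1,1)).reshape(400,640,3)
E
python3 - <<'E'
from h import *
s=sensors.sense(); print({k:np.round(v,3) for k,v in s.items()}); print(robot.grip_depth, [a for a in dir(robot) if a[0]!='_'])
for n in('top','side','wrist'):
    c=grab(n); save(c,n+'0.png'); print(n,c['K'].round(1).tolist(),c['pose'].round(3).tolist(),[k for k in c])
E
```

```text
{'t': np.float64(0.0), 'joint_pos': array([ 1.451,  0.502, -0.427,  1.551,  0.221,  1.138, -0.21 ]), 'joint_velocities': array([-0.001, -0.001, -0.001,  0.001, -0.001, -0.001, -0.   ]), 'joint_efforts': array([ 0.0000e+00, -5.6660e+01, -5.8160e+00, -2.7912e+01, -6.9000e-02,
        3.1000e-02,  0.0000e+00]), 'position': array([ 0.242, -0.602,  0.226]), 'ee_rot': array([-0.001,  0.982,  0.19 , -0.   ]), 'wrist_force': array([-0.307, -0.01 ,  0.779]), 'moment': array([-0.018, -0.021, -0.036]), 'grasp_force': np.float64(0.0), 'opening': np.float64(0.092)}
0.0188 ['MotionError', 'grip_depth']
top [[458.1, 0.0, 328.2], [0.0, 458.1, 192.3], [0.0, 0.0, 1.0]] [[-0.022, 0.995, -0.095, 0.44], [-1.0, -0.023, -0.007, -0.012], [-0.009, 0.094, 0.995, 1.61], [0.0, 0.0, 0.0, 1.0]] ['img', 'z_map', 'camera_matrix', 'pose', 'K']
side [[426.1, 0.0, 326.2], [0.0, 426.1, 205.2], [0.0, 0.0, 1.0]] [[-0.674, 0.458, -0.58, -0.063], [-0.739, -0.41, 0.534, 0.588], [0.007, 0.789, 0.615, 0.763], [0.0, 0.0, 0.0, 1.0]] ['img', 'z_map', 'camera_matrix', 'pose', 'K']
wrist [[307.0, 0.0, 322.7], [0.0, 307.0, 202.6], [0.0, 0.0, 1.0]] [[0.373, 0.893, 0.252, 0.311], [-0.928, 0.359, 0.1, -0.575], [-0.002, -0.272, 0.962, 0.383], [0.0, 0.0, 0.0, 1.0]] ['img', 'z_map', 'camera_matrix', 'pose', 'K']
```

View pics/top0.png

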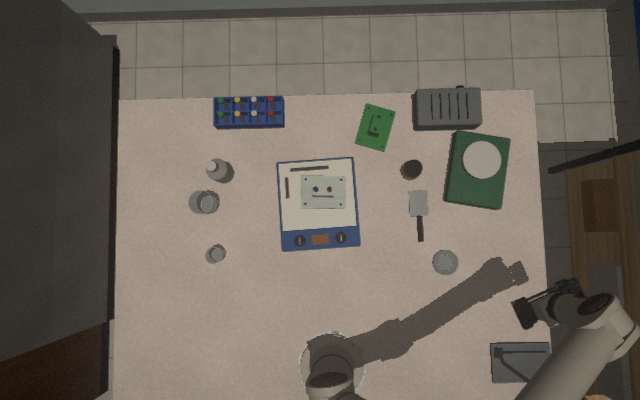

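View pics/side0.png

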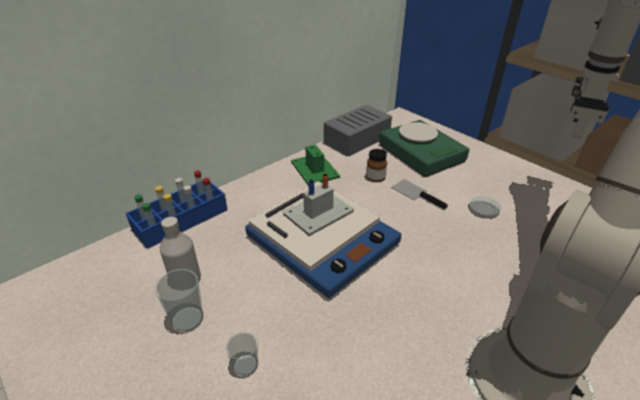

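Top view: the grey well block is at (323,192) on the blue hotplate, whose white top is centred near (316,195). The far bar is at (309,168) and the side bar at (287,188). The blue handle is near (316,189) and the orange near (329,189). A green look-alike block sits at (375,127). In the side view the handles are blue (311,187) and orange (325,182), and the side view confirms the arrangement. Similar-coloured items: red/orange tubes in the rack (top 270,105; side 207,183), the amber jar (411,169) and the orange display (320,239). I choose the pair standing in the grey block.

```bash
cat > m.py <<'E'
from h import *
c=grab('top'); P=depthpts(c); hsv=cv2.cvtColor(c['img'],cv2.COLOR_RGB2HSV)
save(c,'crop_top.png',(265,145,370,260),5)
roi=np.zeros((400,640),bool); roi[150:255,270:365]=1
Z=P[:,:,2]
def rect(m,z,name):
    m=(m&roi).astype(np.uint8)
    cs=max(cv2.findContours(m,0,cv2.CHAIN_APPROX_NONE)[0],key=cv2.contourArea).reshape(-1,2)
    w=onplane(c,cs,z)[:,:2]; r=cv2.minAreaRect((w*1000).astype(np.float32)); print(name,np.round(r[0],1),np.round(r[1],1),round(r[2],2),'n',m.sum(),'medZ',np.median(Z[m>0]).round(4)); return r
H,S,V=hsv[...,0],hsv[...,1],hsv[...,2]
print('Z levels',np.histogram(Z[roi],bins=np.arange(-.01,.2,.01))[0])
rect((Z>.050),.06,'anything>50mm')
rect((Z>.064)&(S<90),.072,'block>65')
rect((Z>.11),.134,'block top')
dark=(V<75)&(Z>.05)
n,l,st,ce=cv2.connectedComponentsWithStats((dark&roi).astype(np.uint8))
for i in range(1,n):
    if st[i,4]>15:
        uv=np.argwhere(l==i)[:,::-1]; w=onplane(c,uv,.07)[:,:2]*1000; r=cv2.minAreaRect(w.astype(np.float32)); print('dark',st[i],np.round(r[0],1),np.round(r[1],1),round(r[2],1))
for nm,m in(('blue',(H>100)&(H<130)&(S>100)&(Z>.1)),('orange',((H<18)|(H>170))&(S>100)&(Z>.1))):
    uv=np.argwhere(m&roi)[:,::-1]; print(nm,len(uv),P[m&roi].mean(0).round(4) if len(uv) else '',uv.mean(0) if len(uv) else '')
s=grab('side'); save(s,'crop_side.png',(235,160,415,300),4); 
Q=depthpts(s); hs=cv2.cvtColor(s['img'],cv2.COLOR_RGB2HSV);H,S,V=cv2.split(hs)
r2=np.zeros((400,640),bool); r2[170:200,295:345]=1
for nm,m in(('blue',(H>100)&(H<130)&(S>120)),('orange',((H<18)|(H>170))&(S>120))):
    m=m&r2; uv=np.argwhere(m)[:,::-1]; print('side',nm,len(uv),Q[m].mean(0).round(4),uv.mean(0),uv.min(0),uv.max(0))
E
python3 m.py
```

```text
Z levels [1321 1582   18    3  499 1358 1667 2242  964   15    2   13    6   15
  177    8    4   16   21    1]
anything>50mm [579.6  38.2] [233.6 255.4] 2.8 n 5187 medZ 0.0625
block>65 [591.5  19. ] [166.6 134.2] 84.51 n 2154 medZ 0.0712
block top [586.1  16.7] [68.1 35.8] 88.67 n 284 medZ 0.1356
dark [291 166  37   5  71] [670.5  62.3] [  7.  122.7] 3.3
dark [285 178   3  19  31] [607.2 140.2] [61.6  5.3] 2.4
dark [336 232  11  11  68] [434.1 -39.3] [32.8 32.9] 25.2
dark [294 236  12  11  70] [426.1  98.4] [33.1 33. ] 43.8
blue 4 [ 0.4395 -0.0125  1.6101] [331. 233.]
orange 9 [ 0.57   -0.0049  0.3307] [327.11111111 194.77777778]
side blue 41 [0.5853 0.0424 0.159 ] [310.7804878 187.       ] [308 182] [313 193]
side orange 53 [ 0.5836 -0.002   0.1587] [324.75471698 180.49056604] [322 175] [327 186]
```

View pics/crop_side.png

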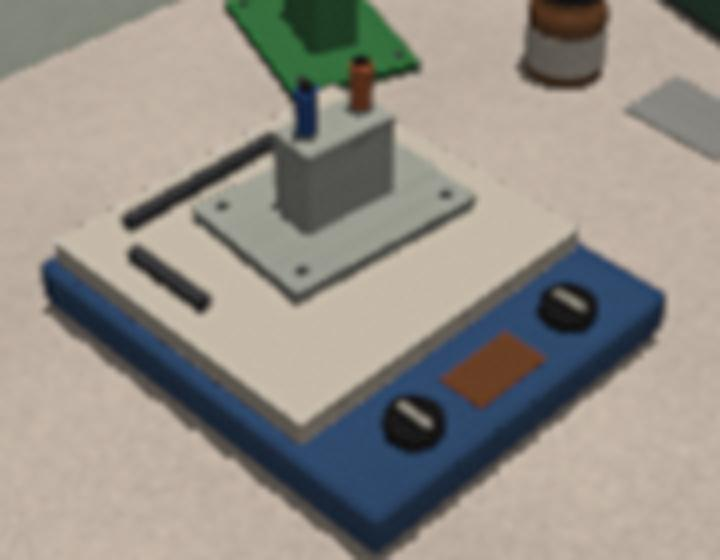

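```bash
cat > plan.py <<'E'
# plan.py x y z yaw_of_tool_y(deg): print rows from the present pose
import sys; from h import *
from scipy.spatial.transform import Rotation as R
s=sensors.sense(); p=np.array(s['position']); q=np.array(s['ee_rot']); r=R.from_quat(q[[1,2,3,0]])
t=np.array(list(map(float,sys.argv[1:4]))); a=np.radians(float(sys.argv[4]))
y=np.array([np.cos(a),np.sin(a),0]); z=np.array([0,0,-1.]); g=R.from_matrix(np.c_[np.cross(y,z),y,z])
rv=(r.inv()*g).as_rotvec(); n=int(np.ceil(max(np.abs(np.degrees(rv)).max()/6,np.linalg.norm(t-p)/.06,1)))
print('t',s['t'],'pos',p.round(4),'rv_deg',np.degrees(rv).round(2),'F',np.round(s['wrist_force'],2),'n',n)
for i in range(n):
    ri=r*R.from_rotvec(rv*(i+1)/n) # shift taken in the frame before the row
    rb=r*R.from_rotvec(rv*i/n)
    print(np.r_[np.degrees(rv)/n/6, rb.inv().apply((t-p)/n)/.06].round(3).tolist())
E
python3 plan.py 0.587 0.017 0.26 -1.5
```

```text
t 0.25 pos [ 0.2427 -0.6027  0.2262] rv_deg [-5.000e-02 -4.000e-02 -6.657e+01] F [-0.71  0.69 -0.01] n 12
[-0.001, -0.0, -0.925, 0.765, -0.62, -0.046]
[-0.001, -0.0, -0.925, 0.821, -0.543, -0.046]
[-0.001, -0.0, -0.925, 0.87, -0.461, -0.046]
[-0.001, -0.0, -0.925, 0.911, -0.375, -0.047]
[-0.001, -0.0, -0.925, 0.942, -0.285, -0.047]
[-0.001, -0.0, -0.925, 0.966, -0.192, -0.047]
[-0.001, -0.0, -0.925, 0.98, -0.098, -0.047]
[-0.001, -0.0, -0.925, 0.985, -0.003, -0.047]
[-0.001, -0.0, -0.925, 0.98, 0.092, -0.047]
[-0.001, -0.0, -0.925, 0.967, 0.186, -0.047]
[-0.001, -0.0, -0.925, 0.944, 0.279, -0.047]
[-0.001, -0.0, -0.925, 0.913, 0.369, -0.047]
```

The crop shows the grey well block on the hotplate. The blue handle is at crop pixel (305,110) and the orange at (361,85). The green look-alike lies behind, off the hotplate. The choice is confirmed, so I am moving.

Call:
arm_command --moves '[0,0,-0.92,0.76,-0.62,-0.2,1,0,0,-0.92,0.82,-0.54,-0.2,1,0,0,-0.92,0.87,-0.46,-0.1,1,0,0,-0.92,0.91,-0.37,-0.05,1,0,0,-0.92,0.94,-0.28,0,1]'

```text
t: 0.88
position: [0.3874, -0.3442, 0.2602]
ee_rot: [0.001, 0.907, 0.42, 0.0]
wrist_force: [-0.0, -0.7, 0.2]
opening: 0.0919
grasp_force: 0.0
```

Call:
arm_command --moves '[0,0,-0.92,0.96,-0.19,0,1,0,0,-0.92,0.97,-0.1,0,1,0,0,-0.92,0.97,0,0,1,0,0,-0.92,0.97,0.09,0,1,0,0,-0.92,0.96,0.18,0,1]'

```text
t: 1.5
position: [0.5299, -0.0891, 0.26]
ee_rot: [0.0, 0.781, 0.624, -0.0]
wrist_force: [1.2, -0.2, -0.1]
opening: 0.0919
grasp_force: 0.0
```

```bash
python3 plan.py 0.587 0.017 0.25 -1.5
```

```text
t 1.5 pos [ 0.5299 -0.0891  0.26  ] rv_deg [  0.04   0.04 -11.23] F [ 1.21 -0.25 -0.07] n 3
[0.002, 0.002, -0.624, 0.645, 0.18, 0.055]
[0.002, 0.002, -0.624, 0.632, 0.221, 0.055]
[0.002, 0.002, -0.624, 0.616, 0.262, 0.055]
```

Call:
arm_command --moves '[0,0,-0.62,0.62,0.18,0,1,0,0,-0.62,0.61,0.2,0,1,0,0,-0.62,0.6,0.22,0,1,0,0,0,0,0,0,1,0,0,0,0,0,0,1]'

```text
t: 2.12
position: [0.5819, 0.0115, 0.2594]
ee_rot: [-0.0, 0.718, 0.696, -0.001]
wrist_force: [0.1, 0.0, 0.1]
opening: 0.0922
grasp_force: 0.0
```

```bash
cat > w.py <<'E'
import sys; from h import *
c=grab('wrist'); save(c,sys.argv[1],None,1.25)
P=depthpts(c);Z=P[...,2]; H,S,V=cv2.split(cv2.cvtColor(c['img'],cv2.COLOR_RGB2HSV))
near=np.hypot(P[...,0]-.595,P[...,1]-.03)<.15
for nm,m in(('blue',(H>100)&(H<130)&(S>110)&(Z>.125)),('orange',((H<18)|(H>170))&(S>110)&(Z>.125)),):
    m=m&near&(Z<.185); uv=np.argwhere(m)[:,::-1]
    if len(uv): print(nm,len(uv),P[m].mean(0).round(4),P[m].min(0).round(4),P[m].max(0).round(4))
def rect(m,z,nm):
    cs=cv2.findContours(m.astype(np.uint8),0,cv2.CHAIN_APPROX_NONE)[0]
    cs=max(cs,key=cv2.contourArea).reshape(-1,2); r=cv2.minAreaRect((onplane(c,cs,z)[:,:2]*1000).astype(np.float32)); print(nm,np.round(r[0],1),np.round(r[1],1),round(r[2],2),np.median(Z[m]).round(4),m.sum())
rect(near&(Z>.125)&(Z<.141)&(S<80),.134,'blocktop')
rect(near&(Z>.0665)&(Z<.077)&(V>75),.072,'plate')
dark=(near&(V<80)&(Z>.062)&(Z<.078)).astype(np.uint8)
n,l,st,ce=cv2.connectedComponentsWithStats(dark)
for i in range(1,n):
    if st[i,4]>120: rect(l==i,.07,'dark')
s=sensors.sense(); q=s['ee_rot']; print('pos',np.round(s['position'],4),'yaw y',np.degrees(2*np.arctan2(q[2],q[1]))-90,'F',np.round(s['wrist_force'],2),np.round(s['moment'],2),'open',s['opening'],s['grasp_force'],'t',s['t'])
E
python3 w.py w1.png
```

```text
blue 210 [0.5908 0.0411 0.1665] [ 0.5844 -0.0032  0.1446] [0.5984 0.0462 0.1741]
orange 276 [ 0.5894 -0.0008  0.1624] [ 0.5823 -0.0108  0.1406] [0.5971 0.0368 0.1742]
blocktop [590.4  16.9] [71.  35.7] 87.68 0.1337 2113
plate [590.1  16.5] [149.4 109.6] 87.78 0.0717 9429
dark [607.6 137.4] [66.6  9.4] 2.9 0.0696 619
dark [670.5  61. ] [ 11.3 128.3] 2.44 0.0695 1148
pos [0.5818 0.0108 0.2594] yaw y -1.8137467698327612 F [ 0.47 -0.11 -0.08] [-0.04 -0.06  0.02] open 0.09176923505155939 0.0 t 2.175
```

```bash
python3 plan.py 0.5903 0.0168 0.112 -2.25
```

```text
t 2.175 pos [0.5818 0.0108 0.2594] rv_deg [-0.04  0.06  0.44] F [ 0.47 -0.11 -0.08] n 3
[-0.002, 0.004, 0.024, 0.036, 0.047, 0.819]
[-0.002, 0.004, 0.024, 0.036, 0.046, 0.819]
[-0.002, 0.004, 0.024, 0.036, 0.046, 0.819]
```

View pics/w1.png

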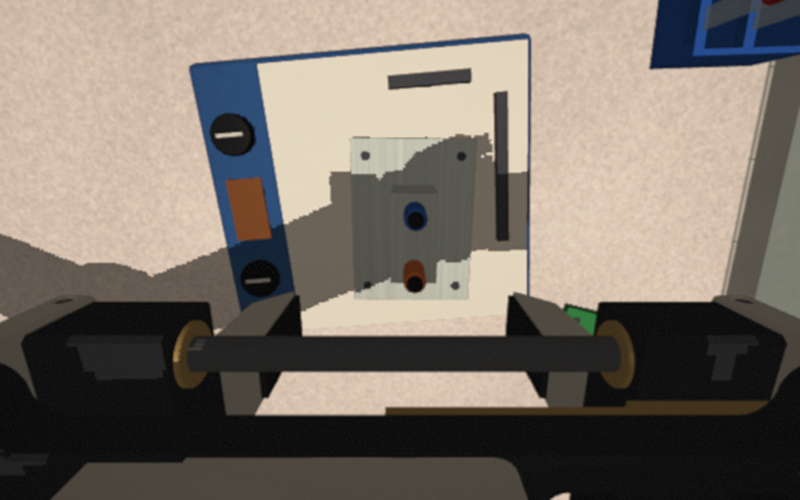

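The wrist view shows the block (412,218) squarely between the fingers, with blue (415,215) and orange (413,275). The far bar is at (502,165) and the side bar at (430,78). Descending to straddle the upright.

Call:
arm_command --moves '[0,0,0.07,0.05,0.07,0.6,1,0,0,0,0.05,0.06,0.6,1,0,0,0,0,0,0.6,1,0,0,0,0,0,0.5,1,0,0,0,0,0,0,1]'

```text
t: 2.8
position: [0.588, 0.0157, 0.1195]
ee_rot: [-0.001, 0.721, 0.693, -0.002]
wrist_force: [0.0, 0.8, 0.4]
opening: 0.092
grasp_force: 0.0
```

```bash
python3 plan.py 0.5903 0.0168 0.112 -2.25
```

```text
t 2.8 pos [0.588  0.0157 0.1195] rv_deg [-0.29  0.06 -0.02] F [0.01 0.82 0.44] n 1
[-0.048, 0.011, -0.003, 0.019, 0.038, 0.125]
```

Closing lightly on the upright.

Call:
arm_command --moves '[-0.05,0,0,0.02,0.04,0.12,1,0,0,0,0,0,0,1,0,0,0,0,0,0,-1,0,0,0,0,0,0,-1,0,0,0,0,0,0,-1]' --grip_force 6

```text
t: 3.42
position: [0.5928, 0.0191, 0.1148]
ee_rot: [0.002, 0.72, 0.694, 0.002]
wrist_force: [-0.6, 0.5, 0.3]
opening: 0.0662
grasp_force: 0.0
```

Call:
arm_command --moves '[0,0,0,0,0,0,-1,0,0,0,0,0,0,-1,0,0,0,0,0,0,-1,0,0,0,0,0,0,-1]'

```text
t: 3.92
position: [0.5918, 0.0191, 0.1144]
ee_rot: [0.001, 0.72, 0.694, 0.001]
wrist_force: [-2.8, 0.1, 1.9]
opening: 0.036
grasp_force: 6.0
```

```bash
python3 w.py w2.png;  python3 plan.py 0.605 0.050 0.112 2.6
```

```text
blue 1259 [0.5931 0.0442 0.1604] [0.5852 0.0383 0.1395] [0.6002 0.0466 0.1733]
orange 485 [0.5913 0.0009 0.1456] [ 0.5835 -0.0057  0.1371] [0.5988 0.0031 0.1537]
blocktop [593.1  36.9] [33.6 63.5] 87.77 0.1337 5559
plate [593.5  49.8] [ 82.6 109.3] 87.78 0.0715 19740
dark [608.  137.2] [67.8 10.3] 2.98 0.069 698
dark [670.  65.] [ 12.6 120.8] 2.93 0.0694 3217
dark [636.9  74.3] [7.1 7.8] 0.85 0.0726 122
pos [0.5918 0.0192 0.1144] yaw y -2.120314640905221 F [-2.49 -0.33  2.76] [-0.05  0.84 -0.01] open 0.035910487530204496 6.004656627774239 t 3.975
t 3.975 pos [0.5918 0.0192 0.1144] rv_deg [ 0.21  0.02 -4.72] F [-2.49 -0.33  2.76] n 1
[0.035, 0.004, -0.787, 0.522, 0.201, 0.04]
```

Call:
arm_command --moves '[0,0,-0.2,0.12,0.05,0,-1,0,0,-0.2,0.12,0.05,0,-1,0,0,-0.2,0.12,0.05,0,-1,0,0,-0.2,0.12,0.05,0,-1,0,0,0,0,0,0,-1]' --grip_force 15

```text
t: 4.6
position: [0.6051, 0.05, 0.1145]
ee_rot: [0.001, 0.69, 0.724, 0.003]
wrist_force: [0.9, 1.2, -3.5]
opening: 0.0355
grasp_force: 15.0
```

```bash
python3 w.py w3.png;  python3 plan.py 0.611 0.060 0.114 2.7
```

```text
blue 1268 [0.6042 0.0751 0.1606] [0.5967 0.0687 0.1397] [0.6118 0.0778 0.1723]
orange 492 [0.6063 0.0319 0.146 ] [0.5989 0.0261 0.1383] [0.6141 0.075  0.1729]
blocktop [605.   67.6] [63.2 33.6] 2.61 0.1337 5516
plate [604.4  80.6] [109.3  82.7] 2.65 0.0717 18293
dark [607.9 137.9] [67.7  8.8] 2.79 0.0696 1126
dark [669.1  84.2] [12.5 84.1] 2.94 0.0695 2145
dark [645.9 108.8] [7.9 7.7] 2.75 0.0728 132
pos [0.6051 0.0496 0.1145] yaw y 2.7528590831979614 F [ 1.18  1.34 -4.36] [ 0.26  0.04 -0.06] open 0.03610392494746158 15.00660851597786 t 4.65
t 4.65 pos [0.6051 0.0496 0.1145] rv_deg [ 0.34 -0.1   0.05] F [ 1.18  1.34 -4.36] n 1
[0.057, -0.016, 0.009, 0.168, 0.107, 0.009]
```

Call:
arm_command --moves '[0,0,0,0.05,0.02,0,-1,0,0,0,0.05,0.02,0,-1,0,0,0,0.05,0.02,0,-1,0,0,0,0.02,0,0,-1,0,0,0,0,0,0,-1]'

```text
t: 5.28
position: [0.6079, 0.0586, 0.1144]
ee_rot: [0.002, 0.69, 0.724, 0.002]
wrist_force: [0.8, -0.2, -4.8]
opening: 0.0359
grasp_force: 15.0
```

Call:
arm_command --moves '[0,0,0,0.02,0,0,-1,0,0,0,0,0,0,-1,0,0,0,0,0,0,-1]'

```text
t: 5.65
position: [0.6077, 0.0594, 0.1145]
ee_rot: [0.002, 0.69, 0.723, 0.002]
wrist_force: [0.7, -0.9, -6.1]
opening: 0.0359
grasp_force: 15.0
```

Call:
arm_command --moves '[0,0,0,0.02,0.0,0,-1,0,0,0,0,0,0,-1,0,0,0,0,0,0,-1]'

```text
t: 6.02
position: [0.6076, 0.0608, 0.1145]
ee_rot: [0.002, 0.69, 0.723, 0.002]
wrist_force: [0.6, -0.3, -6.4]
opening: 0.0361
grasp_force: 15.0
```

Call:
arm_command --moves '[0,0,0,0.02,0,0.01,-1,0,0,0,0,0,0,-1,0,0,0,0,0,0,-1]'

```text
t: 6.4
position: [0.608, 0.0614, 0.1144]
ee_rot: [0.002, 0.691, 0.723, 0.002]
wrist_force: [-0.6, -2.8, -0.1]
opening: 0.0357
grasp_force: 15.0
```

Call:
arm_command --moves '[0,0,0,0.02,0,0,-1,0,0,0,0,0,0,-1,0,0,0,0,0,0,-1]'

```text
t: 6.78
position: [0.608, 0.0615, 0.1144]
ee_rot: [0.003, 0.691, 0.723, 0.001]
wrist_force: [-1.3, -4.9, 1.8]
opening: 0.0359
grasp_force: 15.0
```

```bash
python3 w.py w4.png
```

```text
blue 1263 [0.6077 0.087  0.1607] [0.6007 0.0807 0.1399] [0.6156 0.0896 0.1729]
orange 495 [0.6086 0.0442 0.1463] [0.5272 0.0378 0.1376] [0.6175 0.0933 0.1801]
blocktop [607.9  79.3] [63.2 33.6] 2.46 0.1337 5499
plate [606.9  96.9] [109.3  92.9] 2.66 0.0716 17850
dark [620.4 138.7] [44.4  8.5] 2.59 0.0696 458
dark [668.7  90. ] [12.9 73.5] 2.92 0.0695 1862
dark [648.2 120.1] [7.9 7.7] 2.58 0.0727 134
pos [0.608  0.0615 0.1144] yaw y 2.6261910156753743 F [-0.93 -6.12  0.69] [-1.1   0.56  0.12] open 0.036163931498256655 15.024320483207703 t 6.825
```

Call:
arm_command --moves '[0,0,0,0,0.025,0,-1,0,0,0,0,0,0,-1,0,0,0,0,0,0,-1]'

```text
t: 7.2
position: [0.609, 0.0616, 0.1144]
ee_rot: [0.003, 0.691, 0.723, 0.001]
wrist_force: [-3.0, -5.2, 3.1]
opening: 0.0359
grasp_force: 15.0
```

Call:
arm_command --moves '[0,0,0,0,0.025,0,-1,0,0,0,0,0,0,-1,0,0,0,0,0,0,-1]'

```text
t: 7.58
position: [0.6104, 0.0616, 0.1143]
ee_rot: [0.003, 0.691, 0.723, 0.001]
wrist_force: [-2.9, -6.2, 2.0]
opening: 0.036
grasp_force: 15.0
```

Call:
arm_command --moves '[0,0,0,0,0.025,0,-1,0,0,0,0,0,0,-1,0,0,0,0,0,0,-1]'

```text
t: 7.95
position: [0.6109, 0.0616, 0.1143]
ee_rot: [0.002, 0.691, 0.723, -0.0]
wrist_force: [-7.4, -6.4, 4.9]
opening: 0.0355
grasp_force: 15.0
```

Call:
arm_command --moves '[0,0,0,0.01,0.02,0,-1,0,0,0,0,0,0,-1,0,0,0,0,0,0,-1]'

```text
t: 8.32
position: [0.611, 0.0616, 0.1143]
ee_rot: [0.002, 0.691, 0.723, -0.002]
wrist_force: [-10.3, -7.1, 8.7]
opening: 0.0363
grasp_force: 15.0
```

```bash
python3 w.py w5.png
```

```text
blue 1275 [0.6102 0.0867 0.1603] [0.6029 0.0809 0.1398] [0.6179 0.0891 0.1729]
orange 494 [0.612  0.0441 0.1461] [0.5303 0.038  0.1376] [0.621  0.0935 0.1801]
blocktop [610.9  79.5] [63.1 33.6] 2.64 0.1337 5543
plate [610.2  97.1] [110.2  92.7] 2.63 0.0716 17705
dark [608.5 138.1] [68.3  8.4] 2.62 0.0697 1024
dark [670.2  90.1] [10.  73.4] 2.8 0.0697 1538
dark [651.3 120.3] [8. 8.] 49.13 0.0725 134
pos [0.611  0.0617 0.1143] yaw y 2.6512120082966675 F [-9.32 -8.8   8.39] [-1.59  2.1   0.24] open 0.035877179729806745 15.019723623991013 t 8.375
```

View pics/w5.png

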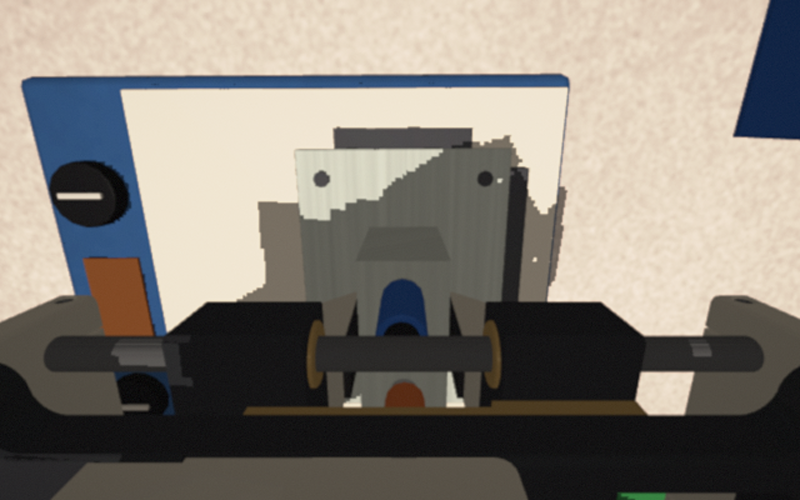

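The wrist view shows the block's edges meeting both bars: side bar at (403,138), far bar at (518,235). Both handles are in place, blue (402,310) and orange (405,395). Releasing.

Call:
arm_command --moves '[0,0,0,0,0,0,1,0,0,0,0,0,0,1,0,0,0,0,0,0,1,0,0,0,0,0,0,1,0,0,0,0,0,0,1]'

```text
t: 9.0
position: [0.6135, 0.0641, 0.114]
ee_rot: [0.002, 0.69, 0.723, 0.002]
wrist_force: [0.2, 0.7, -0.1]
opening: 0.0815
grasp_force: 0.0
```

Call:
arm_command --moves '[0,0,0,0,0,-0.3,1,0,0,0,0,0,-0.5,1,0,0,0,0,0,-0.8,1,0,0,0,0,0,-0.6,1,0,0,0,0,0,0,1]'

```text
t: 9.62
position: [0.6149, 0.065, 0.2509]
ee_rot: [0.004, 0.69, 0.724, 0.005]
wrist_force: [0.6, 0.2, 0.0]
opening: 0.0918
grasp_force: 0.0
```

Call:
arm_command --moves '[0,0,0,-0.4,0,0,1,0,0,0,-0.4,0,0,1,0,0,0,0,0,0,1]'

```text
t: 10.0
position: [0.6147, 0.0131, 0.2454]
ee_rot: [0.002, 0.692, 0.722, 0.001]
wrist_force: [-0.1, -0.4, 0.4]
opening: 0.0918
grasp_force: 0.0
```

```bash
python3 w.py w6.png
```

```text
blue 172 [0.6111 0.0809 0.1702] [0.6036 0.0736 0.1672] [0.6177 0.088  0.1745]
orange 281 [0.6128 0.0396 0.1656] [0.6057 0.029  0.1417] [0.6205 0.0449 0.1745]
blocktop [611.5  58.6] [35.7 69. ] 2.82 0.1337 2594
plate [616.1  63.9] [119.3 159.2] 2.84 0.0716 11504
dark [607.7 138.2] [67.   7.3] 2.44 0.0696 596
dark [671.3  60.9] [ 10.3 128.2] 2.84 0.0696 1093
pos [0.6146 0.0152 0.2457] yaw y 2.565415483481445 F [-0.4   0.55 -0.2 ] [ 0.03 -0.07 -0.01] open 0.09169361241195934 0.0 t 10.05
```

View pics/w6.png

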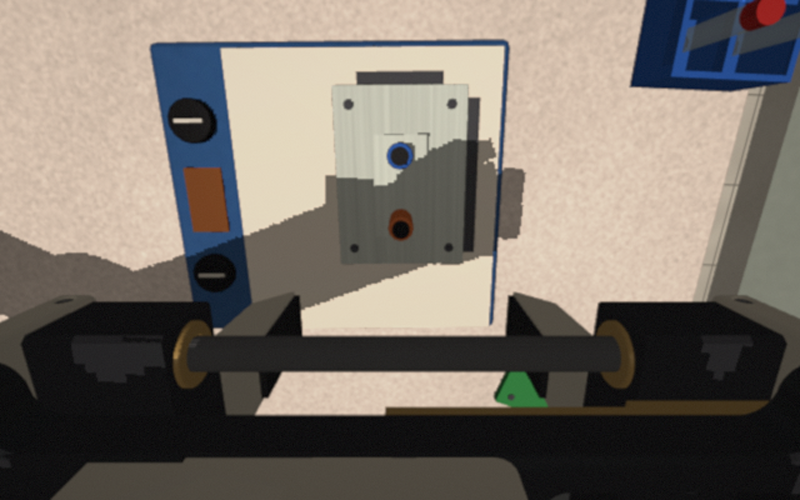

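The wrist view shows the block abutting both bars: side bar (400,78), far bar (473,175). Blue is at (400,155) and orange at (401,225), both fully down (cap tops about z 0.17).

```bash
python3 plan.py 0.6128 0.0367 0.142 2.75
```

```text
t 10.05 pos [0.6146 0.0152 0.2457] rv_deg [ 0.25  0.02 -0.18] F [-0.4   0.55 -0.2 ] n 2
[0.021, 0.001, -0.015, 0.18, -0.011, 0.864]
[0.021, 0.001, -0.015, 0.18, -0.009, 0.864]
```

Call:
arm_command --moves '[0.02,0,-0.03,0.34,-0.02,0,1,0,0,0,0,0,0.3,1,0,0,0,0,0,0.5,1,0,0,0,0,0,0.4,1,0,0,0,0,0,0,1]'

```text
t: 10.68
position: [0.6107, 0.037, 0.1711]
ee_rot: [-0.001, 0.688, 0.725, -0.001]
wrist_force: [-0.2, 0.5, -0.7]
opening: 0.0918
grasp_force: 0.0
```

Call:
arm_command --moves '[0,0,0,0,0,0,1,0,0,0,0,0,0,1]'

```text
t: 10.92
position: [0.6137, 0.0368, 0.1752]
ee_rot: [0.002, 0.689, 0.725, 0.002]
wrist_force: [0.2, 0.3, 0.6]
opening: 0.0915
grasp_force: 0.0
```

```bash
python3 plan.py 0.6128 0.0367 0.142 2.75
```

```text
t 10.925 pos [0.6137 0.0368 0.1752] rv_deg [0.29 0.02 0.13] F [0.19 0.27 0.57] n 1
[0.048, 0.003, 0.022, -0.0, -0.018, 0.553]
```

Call:
arm_command --moves '[0.05,0,0.02,0,-0.01,0.18,1,0,0,0,0,0,0.18,1,0,0,0,0,0,0.18,1,0,0,0,0,0,0,1,0,0,0,0,0,0,1]'

```text
t: 11.55
position: [0.6124, 0.0363, 0.1416]
ee_rot: [-0.001, 0.69, 0.724, -0.001]
wrist_force: [0.4, -0.2, -0.3]
opening: 0.0915
grasp_force: 0.0
```

```bash
python3 plan.py 0.6128 0.0367 0.142 2.75
```

```text
t 11.55 pos [0.6124 0.0363 0.1416] rv_deg [-0.12  0.01 -0.01] F [ 0.37 -0.2  -0.33] n 1
[-0.02, 0.002, -0.001, 0.006, 0.006, -0.006]
```

Well placed; closing on the orange handle.

Call:
arm_command --moves '[0,0,0,0,0,0,-1,0,0,0,0,0,0,-1,0,0,0,0,0,0,-1,0,0,0,0,0,0,-1,0,0,0,0,0,0,-1]' --grip_force 8

```text
t: 12.18
position: [0.6124, 0.0361, 0.1417]
ee_rot: [-0.001, 0.69, 0.724, -0.001]
wrist_force: [0.5, -1.0, 0.5]
opening: 0.0462
grasp_force: 0.0
```

Call:
arm_command --moves '[0,0,0,0,0,0,-1,0,0,0,0,0,0,-1,0,0,0,0,0,0,-1,0,0,0,0,0,0,-1]'

```text
t: 12.68
position: [0.6124, 0.0362, 0.1416]
ee_rot: [-0.001, 0.69, 0.724, -0.001]
wrist_force: [0.1, -0.2, -1.2]
opening: 0.0157
grasp_force: 8.0
```

```bash
python3 w.py w7.png; python3 m.py | grep -E 'side|block top|dark \[2[89]'
```

```text
blue 673 [0.6107 0.0839 0.1661] [0.6035 0.0731 0.1433] [0.6182 0.0888 0.1736]
orange 854 [0.6129 0.0429 0.1576] [0.6051 0.037  0.1391] [0.621  0.0451 0.1711]
blocktop [611.4  65.4] [35.9 58.2] 2.84 0.1337 4695
plate [615.4  79.3] [119.  128.6] 2.78 0.0716 18758
dark [608.  138.4] [67.4  7.7] 2.68 0.0697 1076
dark [671.1  70.9] [  9.9 108.1] 2.89 0.0696 1808
pos [0.6124 0.0362 0.1416] yaw y 2.734723737044135 F [-0.36  0.81  0.08] [-0.07 -0.09  0.01] open 0.015600496946943853 7.999988347291946 t 12.725
block top [546.8  -5.3] [396.  161.7] 28.57 n 4428 medZ 0.603
dark [288 164  13  22  70] [647.2 117. ] [82.8 11. ] 29.8
dark [285 178   3  19  28] [607.2 140.2] [61.6  5. ] 2.6
dark [295 236  11  11  72] [424.5  96.7] [33.5 33.3] 89.0
side blue 5 [0.6019 0.0789 0.1497] [295. 193.] [295 191] [295 195]
side orange 24 [0.6139 0.0424 0.159 ] [303.25 182.  ] [302 177] [304 188]
```

Call:
arm_command --moves '[0,0,0,0,0,-0.04,-1,0,0,0,0,0,-0.04,-1,0,0,0,0,0,-0.04,-1,0,0,0,0,0,-0.04,-1,0,0,0,0,0,0,-1]' --grip_force 12

```text
t: 13.45
position: [0.6126, 0.0362, 0.1515]
ee_rot: [-0.0, 0.69, 0.724, -0.001]
wrist_force: [-0.6, -0.2, -0.7]
opening: 0.0158
grasp_force: 12.0
```

Call:
arm_command --moves '[0,0,0,0,0,-0.08,-1,0,0,0,0,0,-0.08,-1,0,0,0,0,0,-0.08,-1,0,0,0,0,0,0,-1,0,0,0,0,0,0,-1]'

```text
t: 14.08
position: [0.6124, 0.0361, 0.1656]
ee_rot: [-0.001, 0.69, 0.724, -0.001]
wrist_force: [-0.0, 0.1, -0.6]
opening: 0.0156
grasp_force: 12.0
```

```bash
python3 w.py w8.png;  python3 plan.py 0.6124 0.0362 0.1716 2.75
```

```text
blue 478 [0.6108 0.0835 0.1668] [0.6036 0.0736 0.1436] [0.618  0.0887 0.174 ]
orange 487 [0.6129 0.0427 0.1751] [0.6051 0.0371 0.1627] [0.621  0.0451 0.185 ]
blocktop [611.7  59.8] [35.9 68.4] 2.82 0.1337 4354
plate [615.6  74.2] [119.1 138.7] 2.77 0.0716 16437
dark [671.3  65.7] [  9.9 117.9] 2.88 0.0696 1594
pos [0.6124 0.0361 0.1655] yaw y 2.7345701265837903 F [-0.17  0.17 -1.49] [-0.01 -0.13  0.04] open 0.015581036695920905 11.999930888414383 t 14.125
t 14.125 pos [0.6124 0.0361 0.1655] rv_deg [-0.13  0.03 -0.02] F [-0.17  0.17 -1.49] n 1
[-0.021, 0.005, -0.003, 0.001, 0.001, -0.101]
```

Call:
arm_command --moves '[0,0,0,0,0,-0.05,-1,0,0,0,0,0,-0.05,-1,0,0,0,0,0,0,-1,0,0,0,0,0,0,-1,0,0,0,0,0,0,-1]'

```text
t: 14.75
position: [0.6124, 0.0361, 0.1716]
ee_rot: [-0.001, 0.69, 0.724, -0.001]
wrist_force: [0.3, 0.1, -1.3]
opening: 0.0158
grasp_force: 12.0
```

```bash
python3 w.py w9.png; python3 - <<'E'
from h import *
c=grab('side'); save(c,'side9.png',(225,150,385,270),5)
c=grab('wrist'); save(c,'wr9.png',(240,150,400,330),4)
E
```

```text
blue 443 [0.6107 0.0834 0.167 ] [0.6034 0.0735 0.1433] [0.6181 0.0887 0.1747]
orange 331 [0.6129 0.0429 0.1777] [0.6051 0.0374 0.1685] [0.6209 0.0453 0.185 ]
blocktop [611.7  59.3] [35.9 69.7] 2.83 0.1337 4264
plate [615.7  73. ] [119.1 141.2] 2.78 0.0716 15870
dark [671.4  64.6] [ 10.1 120.7] 2.73 0.0696 1554
pos [0.6124 0.0361 0.1716] yaw y 2.7328172202515617 F [-0.48 -0.39 -1.24] [ 0.01 -0.11 -0.05] open 0.015571091485151982 11.99992150068283 t 14.8
```

View pics/side9.png

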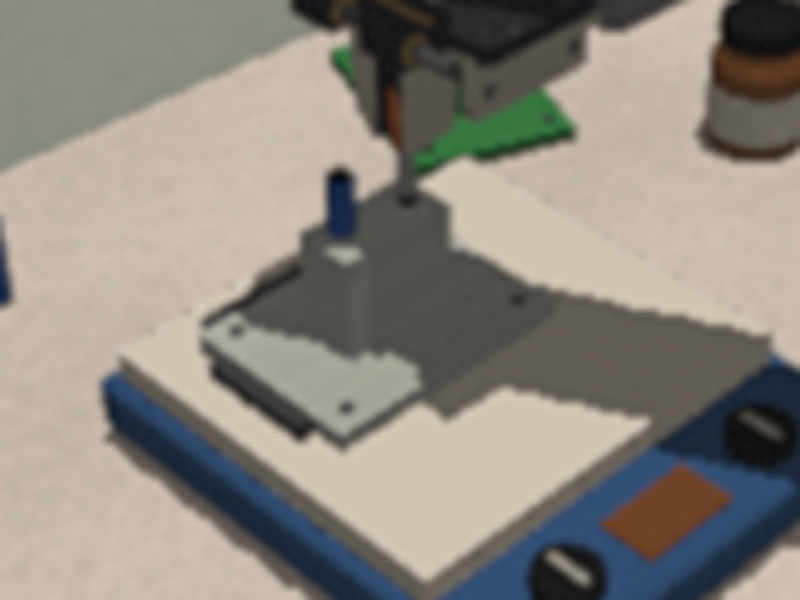

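View pics/w9.png

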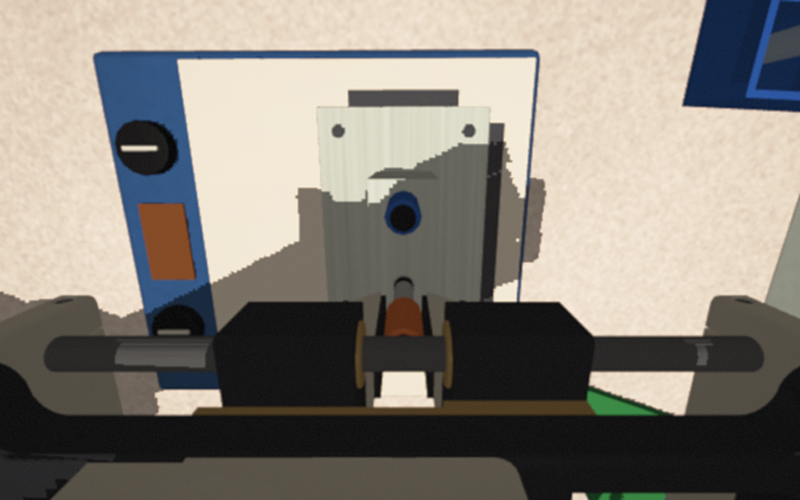

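The side crop shows the orange handle in the fingers (398,110) and the steel stem running down to the dark ring or bore mouth at the block top (407,198). Blue is down (341,205) and the block still touches both bars. The wrist view agrees, with the stem at (403,288). The draw is 30 mm by the TCP and 29.4 mm by the handle's lower edge, so I am handing in.

```bash
python3 -c "
from bench import workorder; print(workorder.sign_off())"
```

```text
the job is handed in; nothing more can be done
None
```

I've handed the job in, though the hand-in returned no verdict: the block is flush against both stop bars, and the gripper is holding the orange probe still, drawn up 30 mm (29.4 mm by camera), with the blue probe fully down.

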